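# Index the serving turntable on to its next stop

### The arm

A 6-joint arm with a two-finger parallel gripper is mounted at the origin on a cart in front of the work surface, level with it; the furniture and walls round the work are solid. World frame = base frame: x ahead of the robot, y to its left, z up, the work surface at z = 0. Lengths are in mm, angles in rad, forces in N, time in s.
With the tool pointing down it reaches from about 275 to 750 mm from the base axis. Payload 10.2 kg.
Tool frame: the origin (TCP) lies at the very end of the fingers, on their centre line; the grasp point (between the pads) lies 19 mm behind it; z points along the fingers, y is the line along which they close (so a half turn about z gives the same grasp; the last joint's range is limited). The gripper opens to 85 mm and grips with 20 to 120 N. Pads are 22 mm wide; open, the fingers measure 114 mm over their backs; the gripper's body (76 mm by 85 mm) begins 54 mm behind the grasp point. The pads swing forward as they close: fully open they stand 13 mm farther back than shut.
Start: joints at [-1.572, 0.313, 1.498, -0, 1.331, -0.223], TCP at [115.479, -512.148, 231.294] pointing down, gripper open.
Joint ranges: [-2.94, 2.94], [-0.97, 2.17], [0.19, 2.56], [-1.23, 4.37], [0.02, 3.11], [-2.88, 2.88]. Speed limits (rad/s): [2.39, 2.39, 3.01, 3.14, 3.14, 3.14].

### API

Orientations are given as a unit quaternion [w, x, y, z].
In Python, from rig import * gives the robot as it stands. The module is installed in compiled form; this text tells all that it offers.
- The arm moves only by the shell command python3 -m crank 'ROWS' [FORCE]. ROWS is JSON, a list that holds one entry, the list of rows, each a list of 7 numbers: the shift along the tool's x, y, z in units of 25 mm (1.0 is 25 mm), then the turn, a rotation vector about the tool's x, y, z in units of 8 degrees (1.0 is 8 degrees), then the finger opening in mm, from 0 to 85.4. A call has exactly 8 rows; each row shifts and turns the commanded pose from where the row before left it, along the tool's axes as they then stand; what a row does not reach is not made up. A row lasts 1/10 s, in which the tool goes at most 50 mm and 8.59 degrees, less where a joint would pass 70% of its speed; a pose out of reach is approached as far as the arm can. A call is refused whole if a number of a shift passes 1 or a number of a turn 1, either way. A call with a gripper value outside its range is refused whole. The fingers move at their own pace and stop on an object; FORCE is the grip in N (left out, the last holds). Time passes only in rows, so rows that do not move let the fingers close, or fill a call up. It gives the time, the measured TCP pose, the force, the opening and the grip force at its end, in the units of the state.
- sense(): the state, without advancing time (a new reading comes with each control period).
- capture(name): name is "scene" or "top" or "wrist"; returns the picture (480x640x3 uint8, blue, green, red); there is no depth.
- camera_model(name): a dict with "fx", "fy", "cx", "cy" (pixels), "k1" (the pictures are not rectified: a ray, as slopes to the right and down, at radius r is drawn at 1 + k1 r^2 times it, then the intrinsics apply), "world_from_camera" (4x4, takes a point from camera to world coordinates); the wrist camera has in their place "T_tool_cam" (4x4, takes a point from camera to tool coordinates, whose origin is the TCP and whose axes are the flange's). Camera axes: x right, y up, looking along -z (the intrinsics and any distortion apply to the point x, -y, -z); pixel columns grow to the right and rows downward; lengths in mm; the calibration is good to about 2 mm. A picture is of the moment at which its call begins: read the wrist's pose just before it. camera_model takes no time and is no camera call.
- finish_job(): hands the job in; it is judged then, once.
The state is a dict: "time_s": time; "joints": joint angles; "dq": joint speeds; "tau": joint torques, N m; "eef_pos": TCP position; "ee_rot": TCP orientation; "force": force on the tool from outside, world axes, zero at the start; "wrist_torque": the same for the moment, N m; "grip_width": opening from 0.0 (shut) to 1.0 (fully open); "grip_force": force on a finger pad.
Only numpy, scipy, OpenCV 4.12 (cv2) and the standard library are available. Lean on these libraries where they do the work, as an engineer would, in place of code of your own. Each camera call takes 0.05 s, during which the arm holds its last target. There are 200 camera calls.

### The job

The serving turntable is locked by a sprung index pin with a black knob. Pull the knob up, turn the turntable clockwise (seen from above) and let the pin spring down fully home into the next hole, which is hidden under the metal rim and must be felt for, so that the turntable is locked again. Do not wrench the pin sideways against the edge of a hole, keep the mug standing on the turntable, and leave the things around it where they are.

Things in the scene. Friction and masses are not known exactly. Their poses are not given: they have to be found in the camera images.
- turntable (a joint): Turning angle, rad: 0 at the start, locked in the first hole; grows CLOCKWISE seen from above; free from -0.12 to 1.30 while the pin is out. Light drag (0.12 N m, some 1 N at the knob, some 6 N while the pin rubs on the plate); stays where it is left. The next hole lies between 0.66 and 1.05 (different each time, neither visible nor measured); there is no other hole.
- index_pin (a joint): Lift of the sprung pin, m: 0 = fully down in a hole (locked), 0.010 = its tip rides on the index plate between holes (free to turn), 0.016 = upper stop. A spring pushes it down, 5 N at 0, 9 N at 0.016. Round 8 mm rod with a ball end; a hole is 11 mm wide along the turning circle, so the pin drops in by itself when over it and then stops the turntable within 1.5 mm either way.
- pin_knob (a point): Middle of the pin's black knob: upright, round, slightly waisted, 23 to 25 mm across, 28 mm tall (14 mm below to 14 mm above this point). It stands near the rim, 120 mm from the axis, its middle 64 mm above the worktop when the pin is down; it rises with the pin and orbits with the turntable. The steel bushing under it is 18 mm across (27 at its foot), top 47 mm above the worktop.
- turntable_centre (a point): Centre of the turntable, on its upright axis, at the top of the wooden disc, 46 mm above the worktop. The disc is 206 mm across (its edge 5 mm inward of the knob) on a metal rim 268 mm across whose top is 27 mm above the worktop; the dark base under it is fixed and hides the index plate.
- mug: White mug with a handle, 80 mm in diameter, 101 mm tall, standing loose near the middle of the wooden disc with its handle away from the knob; origin at its underside (middle of its outline with the handle, 20 mm from the cup's axis towards the handle), z up.
- spice_jar: Spice jar with a red cap, 45 mm in diameter, 106 mm tall, standing loose on the worktop to the left of the turntable; origin at its underside. To be left alone.
- salt_pot: Grey canister with a wooden lid, 87 mm in diameter, 120 mm tall, standing loose on the worktop to the right of the turntable; origin at its underside. To be left alone.

How it is judged (in metres and radians):
On the way, in this order (a step that is already met when the one before it is completed fails the run):
1. the index pin is pulled up out of its first hole (value of joint index_pin above 0.009 m and value of joint turntable below 0.3 rad), for 0.1 s.
2. the turntable is turned clockwise, clear of its first hole (value of joint turntable above 0.4 rad), for 0.1 s.
At the end, for the whole second after the job is handed in: The turntable stands in its next hole (turned clockwise by more than 0.6 rad) with the index pin fully down (less than 2 mm from home), at rest; the mug stands upright on the wooden disc, its origin within 70 mm of the disc's centre (value of joint turntable above 0.6 rad and value of joint index_pin below 0.002 m and velocity of joint turntable between -0.05 and 0.05 rad/s and angle between mug's own z axis and vertical below 0.15 rad and horizontal distance between mug and turntable_centre below 0.07 m and height (world z) of mug above 0.04 m); the robot touches nothing.
It fails at once if the pin is wrenched against the index plate (more than 40 N between the pin's rod and the plate) (contact force between index_pin_c0 and anything else above 40 N).
It fails at once if the mug is tipped (angle between mug's own z axis and vertical above 0.5 rad).
It fails at once if a bystander is moved by more than 30 mm (distance of any of spice_jar, salt_pot from where it was at the start of the episode above 0.03 m).
It also fails if it takes over 42 s, if anything falls off the work surface, if the arm or the gripper's body presses on something with over 40 N, if the wrist force passes 120 N, or if a joint passes its speed limit or range.

## Working session

There is one attempt and no reset: what is moved stays moved. The work goes in short steps, Python scripts to look and compute and a shell command to move; the robot and the scene stay as the last step left them, time stands still between calls to the robot, and variables do not carry over. Pictures are saved under pics/ and viewed, at most 10 in all, crops included, and the job is handed in when it is done.

```bash
mkdir -p pics; python3 - <<'E'
from rig import *
import cv2,json
s=sense();print({k:s[k] for k in('time_s','eef_pos','ee_rot','force','grip_width')})
for n in("scene","top"):
    cv2.imwrite(f"pics/{n}0.png",capture(n));m=camera_model(n);print(n,m)
print(camera_model("wrist"))
E
```

```text
{'time_s': 0.0, 'eef_pos': array([ 115.48834987, -511.8835721 ,  230.73040385]), 'ee_rot': array([-6.40680222e-04,  9.93855086e-01,  1.10687180e-01,  6.95079750e-05]), 'force': array([-0.73261254, -0.48393185, -0.19275081]), 'grip_width': 1.0019122159110936}
scene {'fx': 492.43260122686246, 'fy': 492.43260122686246, 'cx': 323.11815296424106, 'cy': 245.8143043574116, 'k1': 0.029128288542392362, 'world_from_camera': array([[-8.58799448e-01,  3.67669685e-01, -3.56766747e-01,
         2.09353649e+02],
       [-5.12309204e-01, -6.14059418e-01,  6.00391797e-01,
         7.85350140e+02],
       [ 1.66988198e-03,  6.98391032e-01,  7.15714453e-01,
         7.51241280e+02],
       [ 0.00000000e+00,  0.00000000e+00,  0.00000000e+00,
         1.00000000e+00]])}
top {'fx': 495.61993740545984, 'fy': 495.61993740545984, 'cx': 324.2888729633242, 'cy': 236.8433111641716, 'k1': -0.07696647495884706, 'world_from_camera': array([[ 7.21328884e-04,  9.93376109e-01, -1.14905984e-01,
         4.11583834e+02],
       [-9.99963402e-01, -2.63035964e-04, -8.55130509e-03,
         2.56890034e+02],
       [-8.52488658e-03,  1.14907947e-01,  9.93339564e-01,
         1.19697622e+03],
       [ 0.00000000e+00,  0.00000000e+00,  0.00000000e+00,
         1.00000000e+00]])}
{'fx': 410.9331759360033, 'fy': 410.9331759360033, 'cx': 314.7551554166075, 'cy': 238.30259135075994, 'k1': 0.02613501499191237, 'T_tool_cam': array([[-2.32195872e-04,  9.50173313e-01,  3.11722025e-01,
         7.95063121e+01],
       [ 9.99999618e-01,  4.83330252e-04, -7.28378831e-04,
        -3.32706585e-01],
       [-8.42750812e-04,  3.11721737e-01, -9.50173063e-01,
        -1.42836321e+02],
       [ 0.00000000e+00,  0.00000000e+00,  0.00000000e+00,
         1.00000000e+00]])}
```

View pics/top0.png

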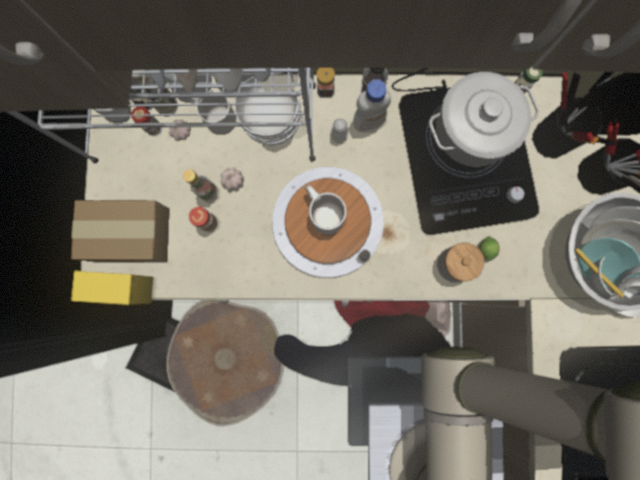

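View pics/scene0.png

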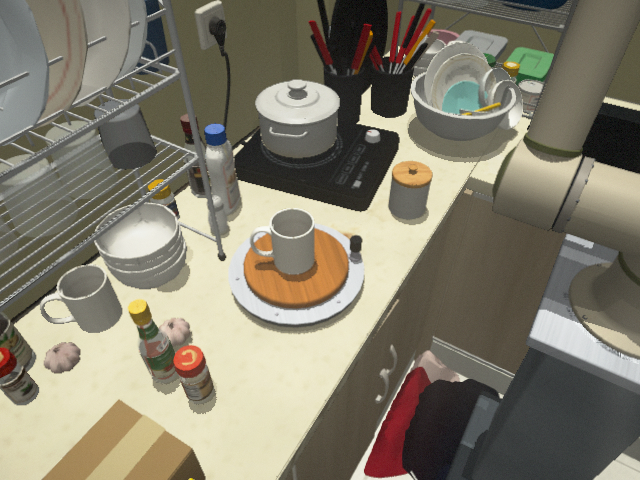

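Top view: turntable centre is about (328,221), knob (364,256), mug (327,212), spice jar (202,218) and salt pot (464,262). In the scene view the knob is at (356,243). Clockwise takes the knob along the near side, towards the left.

```bash
cat > h.py <<'E'
from rig import *
import numpy as np,cv2
from scipy.spatial.transform import Rotation as R
def ray(n,u,v,s=None):
    m=camera_model(n);d=np.array([(u-m['cx'])/m['fx'],(v-m['cy'])/m['fy']]);p=d.copy()
    for _ in range(20): p=d/(1+m['k1']*(p@p))
    if n=='wrist':
        q=s['ee_rot'];W=np.eye(4);W[:3,:3]=R.from_quat([q[1],q[2],q[3],q[0]]).as_matrix();W[:3,3]=s['eef_pos'];W=W@m['T_tool_cam']
    else: W=m['world_from_camera']
    return W[:3,3],W[:3,:3]@np.array([p[0],-p[1],-1])
def atz(n,u,v,z,s=None):
    o,d=ray(n,u,v,s);return o+d*(z-o[2])/d[2]
def tri(*rs):
    A=0;b=0
    for o,d in rs:
        d=d/np.linalg.norm(d);P=np.eye(3)-np.outer(d,d);A=A+P;b=b+P@o
    return np.linalg.solve(A,b)
def tool(dw,s):
    "world shift mm -> tool units"
    q=s['ee_rot'];return R.from_quat([q[1],q[2],q[3],q[0]]).as_matrix().T@np.array(dw)/25
E
python3 - <<'E'
from h import *
def blob(n,x0,y0,w):
    g=cv2.cvtColor(cv2.imread(f"pics/{n}0.png"),6)[y0-w:y0+w,x0-w:x0+w]
    k,l,st,c=cv2.connectedComponentsWithStats((g<70).astype('u1'));
    i=1+np.argmax(st[1:,4]);print(n,st[i],c[i]+[x0-w,y0-w]);return c[i]+[x0-w,y0-w]
a=blob("top",364,256,10);b=blob("scene",356,243,11)
print("knob tri",tri(ray("top",*a),ray("scene",*b)),"top@68",atz("top",*a,68),"scene@66",atz("scene",*b,66))
im=cv2.imread("pics/top0.png");hsv=cv2.cvtColor(im,cv2.COLOR_BGR2HSV)
m=cv2.inRange(hsv,(5,90,60),(20,255,255));mm=np.zeros_like(m);mm[170:272,275:380]=m[170:272,275:380]
c=max(cv2.findContours(mm,0,1)[0],key=cv2.contourArea);e=cv2.fitEllipse(cv2.convexHull(c));print(e)
C=atz("top",*e[0],46);print("centre",C)
K=atz("top",*a,68);print("r",np.linalg.norm((K-C)[:2]))
for nm,u,v,z in(("salt",464,262,120),("mug",327,212,101),("jar",199,216,106)):print(nm,atz("top",u,v,z))
s=sense();q=s['ee_rot'];print(R.from_quat([q[1],q[2],q[3],q[0]]).as_matrix())
for n,x,y in(("top",330,230),("scene",320,260)):
    i=cv2.imread(f"pics/{n}0.png")[y-60:y+60,x-80:x+80];cv2.imwrite(f"pics/{n}c.png",cv2.resize(i,None,fx=5,fy=5,interpolation=2))
E
```

```text
Traceback (most recent call last):
ValueError: attempt to get argmax of an empty sequence
```

```bash
cat > m.py <<'E'
from h import *
def blob(n,x0,y0,w):
    g=cv2.cvtColor(cv2.imread(f"pics/{n}0.png"),cv2.COLOR_BGR2GRAY)[y0-w:y0+w,x0-w:x0+w]
    t=(int(g.min())+int(np.median(g)))/2;print(g.min(),t)
    k,l,st,c=cv2.connectedComponentsWithStats((g<t).astype('u1'));
    i=1+np.argmax(st[1:,4]);print(n,st[i],c[i]+[x0-w,y0-w]);return c[i]+[x0-w,y0-w]
a=blob("top",364,256,10);b=blob("scene",356,243,11)
print("knob tri",tri(ray("top",*a),ray("scene",*b)),"top@68",atz("top",*a,68),"scene@66",atz("scene",*b,66))
im=cv2.imread("pics/top0.png");hsv=cv2.cvtColor(im,cv2.COLOR_BGR2HSV)
m=cv2.inRange(hsv,(5,90,60),(20,255,255));mm=np.zeros_like(m);mm[170:272,275:380]=m[170:272,275:380]
c=max(cv2.findContours(mm,0,1)[0],key=cv2.contourArea);e=cv2.fitEllipse(cv2.convexHull(c));print(e)
C=atz("top",*e[0],46);print("centre",C)
K=atz("top",*a,68);print("r",np.linalg.norm((K-C)[:2]))
for nm,u,v,z in(("salt",464,262,120),("mug",327,212,101),("jar",199,216,106)):print(nm,atz("top",u,v,z))
s=sense();q=s['ee_rot'];print(R.from_quat([q[1],q[2],q[3],q[0]]).as_matrix())
for n,x,y in(("top",330,230),("scene",320,260)):
    i=cv2.imread(f"pics/{n}0.png")[y-60:y+60,x-80:x+80];cv2.imwrite(f"pics/{n}c.png",cv2.resize(i,None,fx=5,fy=5,interpolation=2))
E
python3 m.py
```

```text
74 118.5
top [ 4  5 12 11 95] [363.76842105 256.05263158]
48 114.5
scene [  5   4  12  18 188] [355.13297872 244.20744681]
knob tri [498.30597755 176.60394915  68.29194655] top@68 [498.01313188 176.45126155  68.        ] scene@66 [499.59701602 174.6813647   66.        ]
((327.257568359375, 220.33740234375), (83.22655487060547, 84.26985168457031), 73.00498962402344)
centre [583.72043413 259.85873781  46.        ]
r 119.59326384159382
salt [480.78992775 -38.93792807 120.        ]
mug [594.36769296 260.29359208 101.        ]
jar [584.92662453 547.37790437 106.        ]
[[ 9.75511887e-01  2.19946716e-01  1.61387134e-05]
 [ 2.19946546e-01 -9.75511221e-01  1.17201059e-03]
 [ 2.73523376e-04 -1.13976060e-03 -9.99999313e-01]]
```

View pics/topc.png

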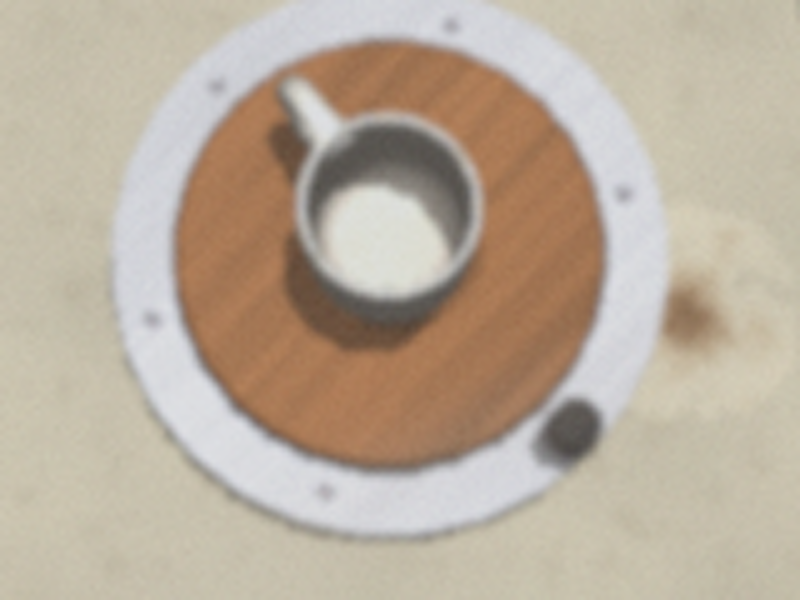

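Radius 119.6 mm (expected 120) and the triangulated knob height 68 mm are consistent: knob ≈ (498,176), centre ≈ (584,260). Now moving above it, closing line to be tangential.

```bash
python3 -m crank '[[[0.87,-0.98,0,0,0,0,60],[0.87,-0.98,0,0,0,0,60],[0.87,-0.98,0,0,0,0,60],[0.87,-0.98,0,0,0,0,60],[0.87,-0.98,0,0,0,0,60],[0.87,-0.98,0,0,0,0,60],[0.87,-0.98,0,0,0,0,60],[0.87,-0.98,0,0,0,0,60]]]' 20
python3 -m crank '[[[0.87,-0.98,0,0,0,0,60],[0.87,-0.98,0,0,0,0,60],[0.87,-0.98,0,0,0,0,60],[0.87,-0.98,0,0,0,0,60],[0.87,-0.98,0,0,0,0,60],[0.87,-0.98,0,0,0,0,60],[0.87,-0.98,0,0,0,0,60],[0.87,-0.98,0,0,0,0,60]]]'
python3 -m crank '[[[0.87,-0.98,0,0,0,0,60],[0.87,-0.98,0,0,0,0,60],[0.87,-0.98,0,0,0,0,60],[0.87,-0.98,0,0,0,0,60],[0,0,0,0,0,-1,60],[0,0,0,0,0,-1,60],[0,0,0,0,0,-1,60],[0,0,0,0,0,-0.9,60]]]'
```

```text
time_s: 0.9
eef_pos: [242.5, -281.3, 231.1]
ee_rot: [-0.0, 0.994, 0.111, -0.0]
force: [0.0, -0.1, -0.2]
grip_width: 0.7
grip_force: 0.0
time_s: 1.7
eef_pos: [369.0, -51.8, 231.2]
ee_rot: [-0.0, 0.994, 0.111, -0.0]
force: [0.6, -1.1, 0.2]
grip_width: 0.704
grip_force: 0.0
time_s: 2.5
eef_pos: [431.9, 61.7, 231.0]
ee_rot: [-0.0, 0.926, 0.377, -0.0]
force: [0.4, 1.0, 0.5]
grip_width: 0.7
grip_force: 0.0
```

```bash
python3 -m crank '[[[0.8,-0.24,0,0,0,0,50],[0.9,-0.24,0.5,0,0,0,50],[0.9,-0.24,0.8,0,0,0,50],[0.9,-0.24,0.9,0,0,0,50],[0.9,-0.24,0.9,0,0,0,50],[0.69,-0.24,0.9,0,0,0,50],[0,0,0,0,0,0,50],[0,0,0,0,0,0,50]]]'
python3 - <<'E'
from h import *
s=sense();im=capture("wrist");print(s['eef_pos'],s['ee_rot']);cv2.imwrite("pics/w1.png",im)
E
```

```text
time_s: 3.3
eef_pos: [498.5, 175.6, 131.3]
ee_rot: [-0.0, 0.927, 0.374, -0.0]
force: [1.0, -0.6, -0.6]
grip_width: 0.587
grip_force: 0.0
[498.49343463 175.56429758 131.32090068] [-3.85961140e-05  9.27380049e-01  3.74120321e-01 -4.78116988e-04]
```

View pics/w1.png

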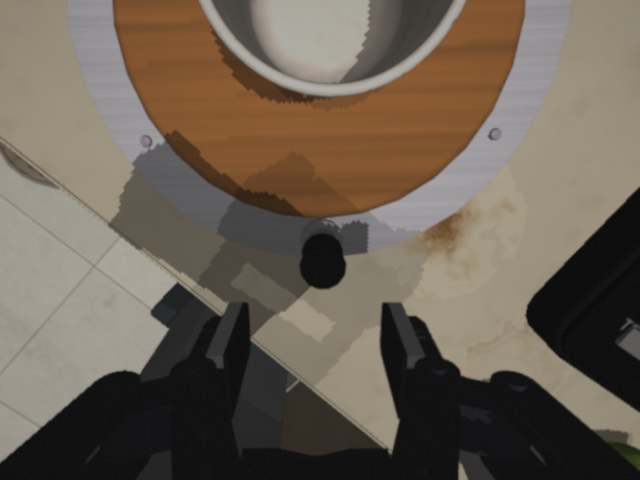

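Wrist view: knob top at about (323,266), waist and foot above it at about (322,243), fingers either side; mug well clear.

```bash
python3 - <<'E'
from h import *
s=sense()
g=cv2.cvtColor(cv2.imread("pics/w1.png"),cv2.COLOR_BGR2GRAY)[225:295,290:360]
k,l,st,c=cv2.connectedComponentsWithStats((g<35).astype('u1'));i=1+np.argmax(st[1:,4]);print(st[i],c[i]+[290,225])
x0,y0,w,h=st[i][:4]
u=290+x0+w/2; v=225+y0+h-w/2; print(u,v)
P=atz("wrist",u,v,78,s);Q=atz("wrist",*(c[i]+[290,225]),65,s);print(P,Q,tool(P-s['eef_pos'],s),tool(Q-s['eef_pos'],s))
E
```

```text
[  10    8   45   55 1951] [322.03844182 260.75858534]
322.5 265.5
[501.53923911 172.94047164  78.        ] [499.78159397 171.23746412  65.        ] [0.01215388 0.14307362 2.1620792 ] [-0.08594872  0.14314566  2.68203993]
```

```bash
python3 -m crank '[[[0,0.14,0.3,0,0,0,50],[0,0,0.6,0,0,0,50],[0,0,0.6,0,0,0,50],[0,0,0.6,0,0,0,46],[0,0,0.5,0,0,0,42],[0,0,0.4,0,0,0,38],[0,0,0.34,0,0,0,36],[0,0,0,0,0,0,36]]]'
python3 - <<'E'
from h import *
s=sense();im=capture("wrist");print(s['eef_pos'],s['force']);cv2.imwrite("pics/w2.png",im[200:,120:520])
E
```

```text
time_s: 4.15
eef_pos: [500.8, 173.0, 47.0]
ee_rot: [-0.0, 0.928, 0.374, -0.001]
force: [0.8, -0.8, 0.7]
grip_width: 0.424
grip_force: 0.0
[500.77639558 173.01442656  46.97188102] [ 0.82579131 -0.78231831  0.66095661]
```

View pics/w2.png

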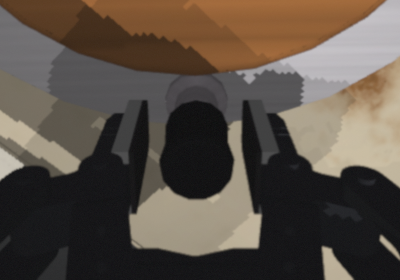

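Knob sits between the pads almost centrally (about 198 vs pad mid 196 in the crop). Closing.

```bash
python3 -m crank '[[[0,0,0,0,0,0,28],[0,0,0,0,0,0,26],[0,0,0,0,0,0,24],[0,0,0,0,0,0,22],[0,0,0,0,0,0,20],[0,0,0,0,0,0,18],[0,0,0,0,0,0,18],[0,0,0,0,0,0,18]]]' 30
```

```text
time_s: 5.0
eef_pos: [501.5, 173.3, 48.4]
ee_rot: [0.0, 0.927, 0.374, 0.001]
force: [-1.9, -0.1, 5.2]
grip_width: 0.268
grip_force: 29.2
```

```bash
python3 -m crank '[[[0,0,-0.08,0,0,0,18],[0,0,-0.1,0,0,0,18],[0,0,-0.12,0,0,0,18],[0,0,-0.12,0,0,0,18],[0,0,-0.12,0,0,0,18],[0,0,0,0,0,0,18],[0,0,0,0,0,0,18],[0,0,0,0,0,0,18]]]' 40
```

```text
time_s: 5.8
eef_pos: [501.2, 173.4, 60.8]
ee_rot: [-0.0, 0.928, 0.374, 0.0]
force: [5.3, 2.8, -9.5]
grip_width: 0.265
grip_force: 39.6
```

Pin is up (−9.5 N spring load, lifted ~12–13 mm). Turning along the arc, tool turning with it, to about 0.54 rad.

```bash
python3 -m crank '[[[0,-0.168,0,0,0,0.25,18],[0,-0.335,0,0,0,0.5,18],[0,-0.335,0,0,0,0.5,18],[0,-0.335,0,0,0,0.5,18],[0,-0.335,0,0,0,0.5,18],[0,-0.335,0,0,0,0.5,18],[0,-0.335,0,0,0,0.5,18],[0,-0.168,0,0,0,0.25,18]]]' 40
python3 - <<'E'
from h import *
s=sense();C=np.array([583.7,259.9]);d=s['eef_pos'][:2]-C;print(s['eef_pos'],np.linalg.norm(d),np.degrees(np.arctan2(d[1],d[0])),s['force'],s['wrist_torque'])
E
```

```text
time_s: 6.6
eef_pos: [471.7, 223.1, 61.3]
ee_rot: [0.0, 0.991, 0.137, 0.002]
force: [10.1, 1.9, -9.1]
grip_width: 0.264
grip_force: 39.7
[471.70972961 223.05110895  61.32526892] 117.8968253761568 -161.78690537626127 [10.13590026  1.94457669 -9.12550295] [ 0.14488181 -1.48535494 -0.06446262]
```

```bash
python3 -m crank '[[[0.04,0,0,0,0,0,29],[0,0,0,0,0,0,29],[0,0,0,0,0,0,29],[0,0,0.1,0,0,0,29],[0,0,0.1,0,0,0,29],[0,0,0,0,0,0,29],[0,0,0,0,0,0,29],[0,0,0,0,0,0,29]]]' 20
python3 - <<'E'
from h import *
s=sense();im=capture("wrist");cv2.imwrite("pics/w3.png",im[180:,120:520])
E
```

```text
time_s: 7.4
eef_pos: [471.6, 222.9, 56.3]
ee_rot: [0.0, 0.99, 0.138, 0.0]
force: [-0.1, -0.2, -0.2]
grip_width: 0.335
grip_force: 0.0
```

View pics/w3.png

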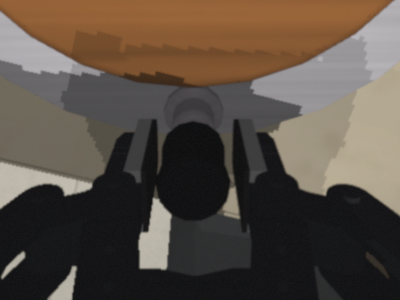

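```bash
python3 -m crank '[[[0,-0.08,0,0,0,0.12,29],[0,-0.08,0,0,0,0.12,29],[0,-0.08,0,0,0,0.12,29],[0,-0.08,0,0,0,0.12,29],[0,-0.08,0,0,0,0.12,29],[0,-0.08,0,0,0,0.12,29],[0,-0.08,0,0,0,0.12,29],[0,-0.08,0,0,0,0.12,29]]]'
```

```text
time_s: 8.25
eef_pos: [468.5, 237.6, 56.7]
ee_rot: [0.001, 0.997, 0.071, 0.0]
force: [0.6, -10.0, 4.9]
grip_width: 0.34
grip_force: 4.7
```

```bash
python3 -m crank '[[[0,-0.02,0,0,0,0.03,29],[0,-0.02,0,0,0,0.03,29],[0,-0.02,0,0,0,0.03,29],[0,-0.02,0,0,0,0.03,29],[0,-0.02,0,0,0,0.03,29],[0,-0.02,0,0,0,0.03,29],[0,-0.02,0,0,0,0.03,29],[0,0,0,0,0,0,29]]]'
```

```text
time_s: 9.05
eef_pos: [467.9, 241.3, 56.7]
ee_rot: [0.001, 0.998, 0.057, 0.0]
force: [-0.8, -5.9, 3.4]
grip_width: 0.339
grip_force: 2.9
```

```bash
python3 -m crank '[[[0,-0.02,0,0,0,0.03,29],[0,-0.02,0,0,0,0.03,29],[0,-0.02,0,0,0,0.03,29],[0,-0.02,0,0,0,0.03,29],[0,-0.02,0,0,0,0.03,29],[0,-0.02,0,0,0,0.03,29],[0,-0.02,0,0,0,0.03,29],[0,0,0,0,0,0,29]]]'
```

```text
time_s: 9.85
eef_pos: [467.4, 244.8, 56.6]
ee_rot: [0.001, 0.999, 0.042, 0.0]
force: [-0.5, -5.9, 5.1]
grip_width: 0.341
grip_force: 2.9
```

```bash
python3 -m crank '[[[0,-0.02,0,0,0,0.03,29],[0,-0.02,0,0,0,0.03,29],[0,-0.02,0,0,0,0.03,29],[0,-0.02,0,0,0,0.03,29],[0,-0.02,0,0,0,0.03,29],[0,-0.02,0,0,0,0.03,29],[0,-0.02,0,0,0,0.03,29],[0,0,0,0,0,0,29]]]'
```

```text
time_s: 10.65
eef_pos: [467.1, 248.3, 56.6]
ee_rot: [0.001, 1.0, 0.027, 0.0]
force: [-0.6, -5.5, 4.0]
grip_width: 0.34
grip_force: 3.0
```

```bash
python3 -m crank '[[[0,-0.02,0,0,0,0.03,29],[0,-0.02,0,0,0,0.03,29],[0,-0.02,0,0,0,0.03,29],[0,-0.02,0,0,0,0.03,29],[0,-0.02,0,0,0,0.03,29],[0,-0.02,0,0,0,0.03,29],[0,-0.02,0,0,0,0.03,29],[0,0,0,0,0,0,29]]]'
```

```text
time_s: 11.45
eef_pos: [466.9, 251.8, 56.6]
ee_rot: [0.001, 1.0, 0.013, -0.0]
force: [-2.0, -6.0, 4.1]
grip_width: 0.339
grip_force: 3.0
```

```bash
python3 -m crank '[[[0,-0.02,0,0,0,0.03,29],[0,-0.02,0,0,0,0.03,29],[0,-0.02,0,0,0,0.03,29],[0,-0.02,0,0,0,0.03,29],[0,-0.02,0,0,0,0.03,29],[0,-0.02,0,0,0,0.03,29],[0,-0.02,0,0,0,0.03,29],[0,0,0,0,0,0,29]]]'
```

```text
time_s: 12.25
eef_pos: [466.8, 255.3, 56.6]
ee_rot: [0.001, 1.0, -0.002, -0.0]
force: [-0.8, -5.6, 4.2]
grip_width: 0.339
grip_force: 3.1
```

```bash
python3 -m crank '[[[0,-0.02,0,0,0,0.03,29],[0,-0.02,0,0,0,0.03,29],[0,-0.02,0,0,0,0.03,29],[0,-0.02,0,0,0,0.03,29],[0,-0.02,0,0,0,0.03,29],[0,-0.02,0,0,0,0.03,29],[0,-0.02,0,0,0,0.03,29],[0,0,0,0,0,0,29]]]'
```

```text
time_s: 13.05
eef_pos: [466.8, 258.8, 56.6]
ee_rot: [0.001, 1.0, -0.016, -0.0]
force: [-1.0, -6.2, 4.1]
grip_width: 0.337
grip_force: 3.1
```

```bash
python3 -m crank '[[[0,-0.02,0,0,0,0.03,29],[0,-0.02,0,0,0,0.03,29],[0,-0.02,0,0,0,0.03,29],[0,-0.02,0,0,0,0.03,29],[0,-0.02,0,0,0,0.03,29],[0,-0.02,0,0,0,0.03,29],[0,-0.02,0,0,0,0.03,29],[0,0,0,0,0,0,29]]]'
```

```text
time_s: 13.85
eef_pos: [466.9, 262.2, 56.6]
ee_rot: [0.001, 1.0, -0.031, -0.0]
force: [-1.2, -6.6, 4.6]
grip_width: 0.341
grip_force: 3.2
```

```bash
python3 -m crank '[[[0,-0.02,0,0,0,0.03,29],[0,-0.02,0,0,0,0.03,29],[0,-0.02,0,0,0,0.03,29],[0,-0.02,0,0,0,0.03,29],[0,-0.02,0,0,0,0.03,29],[0,-0.02,0,0,0,0.03,29],[0,-0.02,0,0,0,0.03,29],[0,0,0,0,0,0,29]]]'
```

```text
time_s: 14.65
eef_pos: [467.1, 265.7, 56.6]
ee_rot: [0.001, 0.999, -0.046, -0.0]
force: [-2.4, -7.2, 5.3]
grip_width: 0.341
grip_force: 3.2
```

```bash
python3 -m crank '[[[0,-0.02,0,0,0,0.03,29],[0,-0.02,0,0,0,0.03,29],[0,-0.02,0,0,0,0.03,29],[0,-0.02,0,0,0,0.03,29],[0,-0.02,0,0,0,0.03,29],[0,-0.02,0,0,0,0.03,29],[0,-0.02,0,0,0,0.03,29],[0,0,0,0,0,0,29]]]'
```

```text
time_s: 15.45
eef_pos: [467.5, 269.2, 56.6]
ee_rot: [0.001, 0.998, -0.06, -0.0]
force: [-2.9, -6.1, 5.0]
grip_width: 0.341
grip_force: 3.1
```

```bash
python3 -m crank '[[[0,-0.02,0,0,0,0.03,29],[0,-0.02,0,0,0,0.03,29],[0,-0.02,0,0,0,0.03,29],[0,-0.02,0,0,0,0.03,29],[0,-0.02,0,0,0,0.03,29],[0,-0.02,0,0,0,0.03,29],[0,-0.02,0,0,0,0.03,29],[0,0,0,0,0,0,29]]]'
```

```text
time_s: 16.25
eef_pos: [467.9, 272.7, 56.5]
ee_rot: [0.001, 0.997, -0.075, -0.0]
force: [-1.7, -6.5, 5.1]
grip_width: 0.342
grip_force: 3.2
```

```bash
python3 -m crank '[[[0,-0.02,0,0,0,0.03,29],[0,-0.02,0,0,0,0.03,29],[0,-0.02,0,0,0,0.03,29],[0,-0.02,0,0,0,0.03,29],[0,-0.02,0,0,0,0.03,29],[0,-0.02,0,0,0,0.03,29],[0,-0.02,0,0,0,0.03,29],[0,0,0,0,0,0,29]]]'
```

```text
time_s: 17.05
eef_pos: [468.4, 276.2, 56.5]
ee_rot: [0.001, 0.996, -0.09, -0.0]
force: [-1.2, -6.0, 4.5]
grip_width: 0.341
grip_force: 3.2
```

```bash
python3 -m crank '[[[0,-0.02,0,0,0,0.03,29],[0,-0.02,0,0,0,0.03,29],[0,-0.02,0,0,0,0.03,29],[0,-0.02,0,0,0,0.03,29],[0,-0.02,0,0,0,0.03,29],[0,-0.02,0,0,0,0.03,29],[0,-0.02,0,0,0,0.03,29],[0,0,0,0,0,0,29]]]'
```

```text
time_s: 17.85
eef_pos: [469.2, 280.2, 56.3]
ee_rot: [0.0, 0.995, -0.104, -0.0]
force: [-0.1, 0.1, -0.4]
grip_width: 0.338
grip_force: 0.0
```

Tangential force vanished: the pin seems to have dropped. Checking by eye.

```bash
python3 - <<'E'
from h import *
s=sense();im=capture("wrist");cv2.imwrite("pics/w4.png",im[180:,120:520])
E
```

```text
(no output)
```

View pics/w4.png

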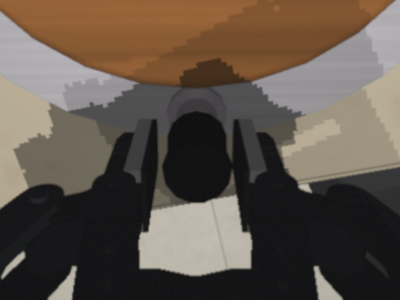

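The knob is visibly lower (its lower image edge moved 220→202, the bushing is largely covered). Opening and backing straight up.

```bash
python3 -m crank '[[[0,0,0,0,0,0,40],[0,0,0,0,0,0,46],[0,0,-0.3,0,0,0,50],[0,0,-0.6,0,0,0,50],[0,0,-0.8,0,0,0,50],[0,0,-0.8,0,0,0,50],[0,0,-0.5,0,0,0,50],[0,0,0,0,0,0,50]]]'
python3 - <<'E'
from h import *
s=sense();im=capture("wrist");sc=capture("scene")
cv2.imwrite("pics/w5.png",np.vstack([im[180:,160:480],cv2.resize(sc[180:330,220:380],(320,300))]))
g=cv2.cvtColor(im,cv2.COLOR_BGR2GRAY)[215:295,290:360]
k,l,st,c=cv2.connectedComponentsWithStats((g<35).astype('u1'));i=1+np.argmax(st[1:,4]);print(st[i],c[i]+[290,215],s['eef_pos'],s['force'])
x0,y0,w,h=st[i][:4];u=290+x0+w/2;v=215+y0+h-w/2
C=np.array([583.7,259.9,0])
for z in(78,88):
    P=atz("wrist",u,v,z,s);print(z,P,np.linalg.norm((P-C)[:2]),"diam",w*np.linalg.norm(atz("wrist",u+1,v,z,s)-P))
E
```

```text
time_s: 18.7
eef_pos: [470.1, 280.6, 133.1]
ee_rot: [-0.001, 0.995, -0.104, 0.002]
force: [0.3, -0.4, -0.1]
grip_width: 0.586
grip_force: 0.0
[   1   20   45   55 1949] [313.38943048 262.6521293 ] [470.05933817 280.55101276 133.05944818] [ 0.32377349 -0.44493133 -0.14668789]
78 [469.02020335 281.49711905  78.        ] 116.69572104550701 diam 23.344619272002735
88 [472.97231287 280.61894351  88.        ] 112.64943549255796 diam 22.166341594382132
```

View pics/w5.png

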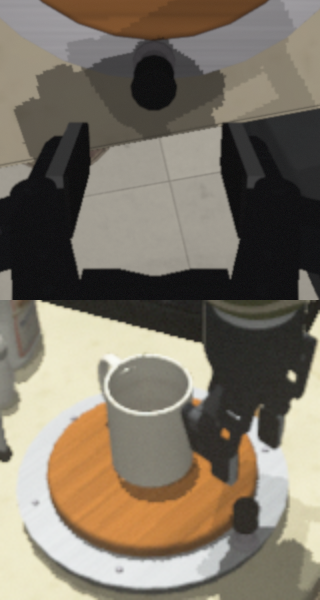

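The knob measures 45×55 px, the same as when it was locked at the start (10 mm higher would be about 51 px wide), so the pin is home. The mug is upright and the robot is clear.

```bash
python3 -c "
from rig import *
print(finish_job())"
```

```text
the job is handed in; nothing more can be done
None
```

I handed the job in at 18.7 s. The turntable is about 0.97 rad clockwise in its next hole and the pin looks fully home in the last picture; the mug is upright, I moved nothing near the jar or pot, and no verdict came back.

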